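# Line up the lab containers by height

## Robot

A 7-joint arm with a two-finger parallel gripper is mounted at the origin on a cart in front of the work surface, level with it; the furniture and walls round the work are solid. World frame = base frame: x ahead of the robot, y to its left, z up, the work surface at z = 0. Lengths are in m, angles in rad, forces in N, time in s.
With the tool pointing down it reaches from about 0.425 to 0.875 m from the base axis. Payload 8.4 kg.
Tool frame: the origin (TCP) lies midway between the tips of the shut fingers; the grasp point (between the pads) lies ctrl.hold_point_z behind it (ctrl.hold_point_z is the distance from the TCP to the grasp point, in m); z points along the fingers, y is the direction in which the jaws open and shut (so a half turn about z gives the same grasp; the last joint's range is limited). The gripper opens to 85 mm and grips with 20 to 120 N. Pads are 22 mm wide; open, the fingers measure 114 mm over their backs; the gripper's body (76 mm by 85 mm) begins 54 mm behind the grasp point. The pads swing forward as they close: fully open they stand 13 mm farther back than shut.
Start: joints at [-1.28, 0.333, 0.04, 1.465, -0.013, 1.343, -0.059], TCP at [0.247, 0.601, 0.231] pointing down, gripper open.
Joint ranges: [-2.58, 2.58], [-0.38, 2.09], [-1.3, 1.39], [0.25, 2.4], [-1.5, 4.64], [0.08, 2.09], [-2.65, 2.65]. Speed limits (rad/s): [2.22, 2.22, 2.79, 2.79, 3.14, 3.14, 3.14].

## Interface

Orientations are given as a rotation vector (axis times angle).
In Python, from bench import read_state, imaging, ctrl gives the robot as it stands.
- The arm moves only by the tool carry_out, never from a script. Its argument "motion" is a list that holds one entry, the list of rows, each a list of 7 numbers: the turn, a rotation vector about the world's x, y, z in degrees, then the shift along the world's x, y, z in cm, then the opening, from 0 (shut) to 1 (fully open). In form: [[[ax, ay, az, tx, ty, tz, gripper], ...]]. A call has 1 to 12 rows; each row shifts and turns the commanded pose from where the row before left it; what a row does not reach is not made up. A row lasts 1/8 s, in which the tool goes at most 62.5 mm and 10.7 degrees, less where a joint would pass 70% of its speed; a pose out of reach is approached as far as the arm can. A call with a gripper value outside its range is refused whole. The fingers move at their own pace and stop on an object; the grip force is fixed at half the most. Time passes only in rows, so rows that do not move let the fingers close. It gives the time, the measured TCP pose, the force and the opening at its end, in the units of the state.
- read_state(): the state, without advancing time (a new reading comes with each control period).
- imaging.capture(name): name is "side" or "top"; returns (picture, depth): 420x560x3 uint8, blue, green, red; 420x560 float32, m along the optical axis (not along the pixel's ray), 0 where there is no reading.
- imaging.camera_model(name): a dict with "fx", "fy", "cx", "cy" (pixels), "camera_from_world" (4x4, takes a point from world to camera coordinates). Camera axes: x right, y down, z forward; pixel columns grow to the right and rows downward; lengths in m; the calibration is good to about 2 mm. A picture is of the moment at which its call begins. camera_model takes no time and is no camera call.
- ctrl.sign_off(): hands the job in, once; it reports no verdict.
The state is a dict: "clock": time; "qpos": joint angles; "qd": joint speeds; "effort": joint torques, N m; "eef_pos": TCP position; "ee_rot": TCP orientation; "force": force on the tool from outside, world axes, zero at the start; "torque": the same for the moment, N m; "grip_width": opening from 0.0 (shut) to 1.0 (fully open).
Only numpy, scipy, OpenCV 4.12 (cv2) and the standard library are available. Lean on these libraries where they do the work, as an engineer would, in place of code of your own. Each camera call takes 0.05 s, during which the arm holds its last target. There are 200 camera calls.

## Task

The tin, the jar, the glass beaker and the long-necked flask stand on the dark blue-grey mat. Stand them upright on the grey strip, one centred on each ring, in order of height: the shortest on the ring next to the blue tag, rising to the tallest on the ring next to the orange tag. Set each one down gently without dropping it or tipping it over, and leave the plastic beaker, the roll of tape and the small box where they are.

Things in the scene. Friction and masses are not known exactly. Their poses are not given: they have to be found in the camera images.
- membrane_tin: Loose low round tin, white with a teal lid, 57 mm diameter, 23 mm high: the shortest of the four (all four start on a fixed mat 3 mm thick). Grip it across its diameter, from above, low on its side. Origin: centre of its underside, z up.
- ferrule_jar: Loose round clear jar with black screw lid, body 40 mm and lid 43 mm in diameter, 46 mm high: the second shortest. The lid takes up the top 12 mm; lid and body can both be gripped. Origin: centre of its underside, z up.
- beaker_100: Loose small clear glass beaker, open at the top, 53 mm wide, straight-sided, 70 mm high: the second tallest. Grip it from above across its outside diameter, for example 40 mm above its underside. Origin: centre of its underside, z up.
- volumetric_flask: Loose round-bellied glass flask with a long thin neck and a blue stopper, base body 48 to 60 mm wide up to 46 mm height, neck and stopper about 14 mm thick from there to the top at 172 mm: the tallest. Grip it by the neck, about 135 mm above its underside so that the stopper clears the gripper's palm, closing along its own x or y axis. Origin: centre of its underside, z up.
- row: Fixed grey plastic strip on the bench, 320 mm long (its y), 78 mm wide (its x), 6 mm thick. On its top four black printed rings, 68 mm outside diameter, with a small cross at each centre, lie in a row on its centre line at y = -108, -36, 36 and 108 mm. Origin: centre of its underside (on the bench, z = 0), z up.
- blue_tag: Fixed flat blue tag, 68 x 13 x 2 mm, at one end of the strip, 43 mm beyond the centre of the last ring (at strip y = -151 or +151 mm): the end for the shortest. Origin: centre of its underside, on the strip's top.
- orange_tag: Fixed flat orange tag of the same size at the other end of the strip: the end for the tallest. Origin: centre of its underside, on the strip's top.
- pp_beaker: Bystander, loose: tapered translucent plastic beaker with a yellowish bottom, 69 mm wide, 99 mm high, on the bench beyond the left end of the strip. A 420 mm high instrument stands at its left, and begins some 40 mm beyond the strip's left end; a monitor screen hangs from 245 mm height upward, 65 mm or more beyond the strip's far edge: keep the arm clear of both. Origin: centre of its underside, z up.
- tape_roll: Bystander, loose: roll of beige tape lying flat, 78 mm diameter, 19 mm high, right of the mat. Origin: centre of its underside, z up.
- cell_box: Bystander, loose: small cream-coloured box 34 x 46 x 25 mm, on the bench left of the mat, in front of the big oven. Origin: centre of its underside, z up.
Mind the look-alikes: they are no part of the job. Leave any purple look-alike of the ferrule_jar alone.

How it is judged:
At the end, for the whole second after the job is handed in: All four containers stand on the strip upright (within 0.1 rad), at rest and released, each within 12 mm (along and across the strip) of the centre of its ring, in order of height from the blue tag (tin, jar, glass beaker, long-necked flask) to the orange tag (z of membrane_tin in the frame of row between 0.002 and 0.011 m and angle between each of membrane_tin, ferrule_jar, beaker_100, volumetric_flask's own z axis and vertical below 0.1 rad and linear speed of each of membrane_tin, ferrule_jar, beaker_100, volumetric_flask below 0.03 m/s and z of ferrule_jar in the frame of row between 0.002 and 0.011 m and z of beaker_100 in the frame of row between 0.002 and 0.011 m and z of volumetric_flask in the frame of row between 0.002 and 0.011 m and ((y of blue_tag in the frame of row below 0 m and x of membrane_tin in the frame of row between -0.012 and 0.012 m and y of membrane_tin in the frame of row between -0.12 and -0.096 m and x of ferrule_jar in the frame of row between -0.012 and 0.012 m and y of ferrule_jar in the frame of row between -0.048 and -0.024 m and x of beaker_100 in the frame of row between -0.012 and 0.012 m and y of beaker_100 in the frame of row between 0.024 and 0.048 m and x of volumetric_flask in the frame of row between -0.012 and 0.012 m and y of volumetric_flask in the frame of row between 0.096 and 0.12 m) or (y of blue_tag in the frame of row above 0 m and x of membrane_tin in the frame of row between -0.012 and 0.012 m and y of membrane_tin in the frame of row between 0.096 and 0.12 m and x of ferrule_jar in the frame of row between -0.012 and 0.012 m and y of ferrule_jar in the frame of row between 0.024 and 0.048 m and x of beaker_100 in the frame of row between -0.012 and 0.012 m and y of beaker_100 in the frame of row between -0.048 and -0.024 m and x of volumetric_flask in the frame of row between -0.012 and 0.012 m and y of volumetric_flask in the frame of row between -0.12 and -0.096 m))); the robot touches nothing.
It fails at once if one of the four containers is dropped or knocked (faster than 0.7 m/s while no finger touches it) ((contact force between membrane_tin and the fingers below 0.05 N and linear speed of membrane_tin above 0.7 m/s) or (contact force between ferrule_jar and the fingers below 0.05 N and linear speed of ferrule_jar above 0.7 m/s) or (contact force between beaker_100 and the fingers below 0.05 N and linear speed of beaker_100 above 0.7 m/s) or (contact force between volumetric_flask and the fingers below 0.05 N and linear speed of volumetric_flask above 0.7 m/s)).
It fails at once if one of the four containers is tipped by more than 40 degrees (angle between any of membrane_tin, ferrule_jar, beaker_100, volumetric_flask's own z axis and vertical above 0.7 rad).
It fails at once if the plastic beaker is shifted by more than 20 mm (distance of pp_beaker from where it was at the start of the episode above 0.02 m).
It fails at once if the roll of tape is shifted by more than 20 mm (distance of tape_roll from where it was at the start of the episode above 0.02 m).
It fails at once if the small box is shifted by more than 20 mm (distance of cell_box from where it was at the start of the episode above 0.02 m).
It also fails if it takes over 102 s, if anything falls off the work surface, if the arm or the gripper's body presses on something with over 40 N, if the wrist force passes 120 N, or if a joint passes its speed limit or range.

## Working session

There is one attempt and no reset: what is moved stays moved. The work goes in short steps, Python scripts to look and compute and a tool call to move; the robot and the scene stay as the last step left them, time stands still between calls to the robot, and variables do not carry over. Pictures are saved under pics/ and viewed, about 12 in all and at most 16, crops included, and the job is handed in when it is done.

Besides the shell and the picture viewer there is one more tool, called after ">>>" in YAML: its name, and indented under it one key for each argument. carry_out: Moves the arm, as the interface text tells. Its arguments: {"type":"object","properties":{"motion":{"type":"array","items":{"type":"array","items":{"type":"array","items":{"type":"number"}}}}},"required":["motion"]}

```bash
ls; mkdir -p pics; python3 - <<'E'
from bench import read_state, imaging, ctrl
import cv2
print(read_state(), ctrl.hold_point_z)
for n in("side","top"):
    p,d=imaging.capture(n); cv2.imwrite(f"pics/{n}0.png",p); print(imaging.camera_model(n))
E
```

```text
pics
{'clock': 0.0, 'qpos': array([-1.28021119,  0.33391457,  0.03989009,  1.46629169, -0.01342617,
        1.34331846, -0.05849978]), 'qd': array([-0.00051956, -0.00051921,  0.00029352, -0.00116429,  0.00011042,
        0.00152056, -0.00075724]), 'effort': array([-1.19701215e-05, -6.58547902e+01,  1.36528619e+00, -4.05568886e+01,
        1.66596437e-02,  1.27057132e-02,  2.37871478e-05]), 'eef_pos': array([0.24684192, 0.60079466, 0.23040914]), 'ee_rot': array([-6.08418920e-01, -3.08187806e+00,  2.59115536e-03]), 'force': array([ 1.53389689, -0.85033577, -0.56059446]), 'torque': array([-0.04114423,  0.02503924,  0.03631218]), 'grip_width': 1.0010881071790374} 0.0187
{'fx': 448.8207300197451, 'fy': 448.8207300197451, 'cx': 287.5694773961288, 'cy': 207.26000533494175, 'camera_from_world': array([[ 0.84376581, -0.53670363, -0.0029091 , -0.51305345],
       [-0.35006787, -0.54622609, -0.76097933,  0.14782485],
       [ 0.40683135,  0.64310673, -0.6487696 ,  1.015665  ],
       [ 0.        ,  0.        ,  0.        ,  1.        ]])}
{'fx': 420.1675982619471, 'fy': 420.1675982619471, 'cx': 286.54040943601586, 'cy': 201.00150936871051, 'camera_from_world': array([[ 0.0225019 , -0.99969147, -0.01051828, -0.13643912],
       [-0.99808603, -0.02185711, -0.05784926,  0.52062332],
       [ 0.05760151,  0.01179986, -0.99826992,  1.11715044],
       [ 0.        ,  0.        ,  0.        ,  1.        ]])}
```

View pics/top0.png

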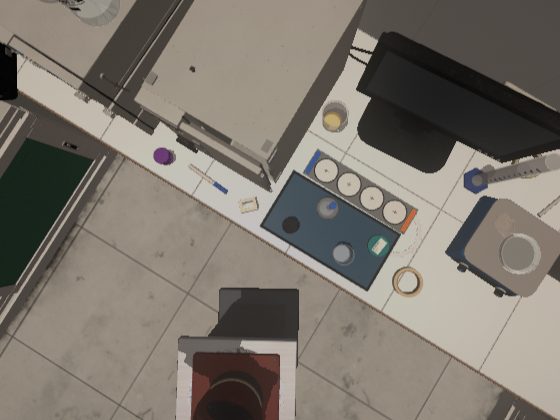

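View pics/side0.png

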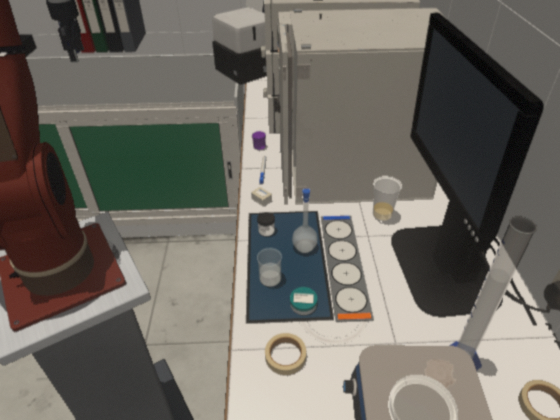

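Top view: blue tag at about (312,162), orange at (409,220), and rings at (326,170), (349,184), (372,198) and (395,212). On the mat are the flask (326,208), the jar (291,225), the glass beaker (342,254) and the tin (378,245). There are two candidates for the jar: the black-lidded one on the mat at (291,225) and a purple one at (163,156). The black-lidded one fits the description. I'll confirm it in enlarged crops and measure.

```bash
cat > h.py <<'E'
import numpy as np, cv2
from bench import read_state, imaging, ctrl
def ray(n,uv):
    m=imaging.camera_model(n);T=m["camera_from_world"];R=T[:3,:3]
    d=R.T@np.array([(uv[0]-m["cx"])/m["fx"],(uv[1]-m["cy"])/m["fy"],1]);return -R.T@T[:3,3],d
def onz(n,uv,z):
    o,d=ray(n,uv);return (o+d*(z-o[2])/d[2])[:3]
def proj(n,p):
    m=imaging.camera_model(n);T=m["camera_from_world"];c=T[:3,:3]@p+T[:3,3]
    return np.array([m["fx"]*c[0]/c[2]+m["cx"],m["fy"]*c[1]/c[2]+m["cy"]])
def tri(uv1,uv2):
    o1,d1=ray("side",uv1);o2,d2=ray("top",uv2)
    A=np.stack([d1,-d2],1);s=np.linalg.lstsq(A,o2-o1,rcond=None)[0]
    a,b=o1+d1*s[0],o2+d2*s[1];return (a+b)/2,np.linalg.norm(a-b)
def blobs(img,lo,hi,roi,minA=15):
    u0,u1,v0,v1=roi;h=cv2.cvtColor(img[v0:v1,u0:u1],cv2.COLOR_BGR2HSV)
    k=cv2.inRange(h,lo,hi);n,_,s,c=cv2.connectedComponentsWithStats(k)
    return sorted([(int(s[i,4]),(c[i]+[u0,v0]).round(1).tolist(),(s[i,:4]+[u0,v0,0,0]).tolist()) for i in range(1,n) if s[i,4]>=minA],reverse=True)
E
python3 - <<'E'
from h import *
t=cv2.imread("pics/top0.png");s=cv2.imread("pics/side0.png")
cv2.imwrite("pics/topc.png",cv2.resize(t[145:300,255:425],None,fx=3.8,fy=3.8,interpolation=cv2.INTER_CUBIC))
cv2.imwrite("pics/sidec.png",cv2.resize(s[180:330,240:380],None,fx=4,fy=4,interpolation=cv2.INTER_CUBIC))
R={"top":(255,425,145,300),"side":(235,385,180,330)}
for n,im in(("top",t),("side",s)):
    for c,lo,hi in(("blue",(105,150,80),(130,255,255)),("orange",(3,150,120),(18,255,255)),("teal",(75,110,60),(95,255,255)),("black",(0,0,0),(180,255,45))):
        print(n,c,blobs(im,lo,hi,R[n])[:4])
E
```

```text
top blue []
top orange [(107, [408.0, 220.1], [401, 209, 15, 23])]
top teal [(91, [373.2, 242.6], [368, 236, 16, 19]), (22, [381.4, 253.0], [377, 250, 8, 6])]
top black [(443, [408.4, 150.8], [381, 145, 44, 18]), (17, [288.0, 289.0], [280, 289, 17, 1])]
side blue [(44, [334.8, 217.4], [324, 217, 25, 2])]
side orange [(177, [354.2, 315.6], [338, 313, 33, 6])]
side teal [(303, [303.1, 297.5], [289, 286, 29, 24])]
side black []
```

View pics/topc.png

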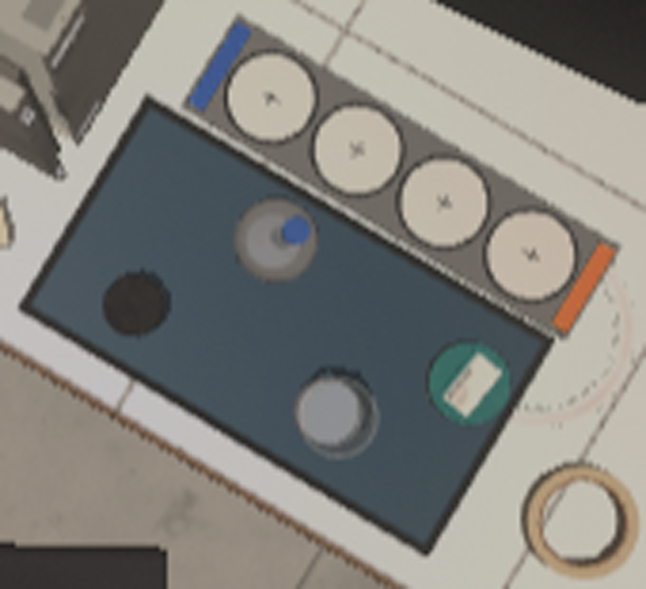

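View pics/sidec.png

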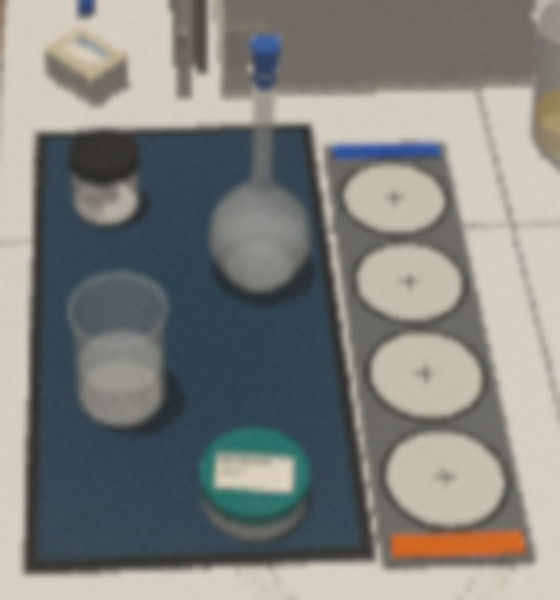

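The crops confirm black-lid jar (crop 137,303), round flask (277,238), glass beaker (337,413), teal tin (470,382), and clear rings. The blue tag is at the left end and the orange at the right. Now the positions.

```bash
python3 - <<'E'
from h import *
np.set_printoptions(precision=4,suppress=True)
im={n:cv2.imread(f"pics/{n}0.png") for n in("top","side")}
T=lambda x,y:((x+.5)/3.8-.5+255,(y+.5)/3.8-.5+145)
S=lambda x,y:((x+.5)/4-.5+240,(y+.5)/4-.5+180)
rt=[(270,97),(357,149),(444,202),(531,254)];rs=[(395,197),(409,281),(426,373),(446,477)]
def fit(n,c,r,f):
    u,v=map(int,np.round(c));p=im[n][v-r:v+r,u-r:u+r];k=f(p).astype(np.uint8)
    cs,_=cv2.findContours(k,cv2.RETR_EXTERNAL,cv2.CHAIN_APPROX_NONE)
    b=cv2.convexHull(max(cs,key=cv2.contourArea));(x,y),a,_=cv2.fitEllipse(b);return (x+u-r,y+v-r),np.round(a,1)
P=[]
for a,b in zip(rt,rs):
    w=lambda p:p.min(2)>150
    x,_=fit("top",T(*a),14,w);y,_=fit("side",S(*b),18,w)
    P.append((onz("top",x,.006)+onz("side",y,.006))/2);print("ring",onz("top",x,.006)[:2],onz("side",y,.006)[:2])
d=P[3]-P[0];print("dir",d,np.linalg.norm(d),np.degrees(np.arctan2(d[1],d[0])))
teal=lambda p:(lambda h:(h[...,0]>74)&(h[...,0]<97)&(h[...,1]>90))(cv2.cvtColor(p,cv2.COLOR_BGR2HSV))
x,a=fit("top",T(470,382),14,teal);y,b=fit("side",S(255,474),18,teal)
print("tin",onz("top",x,.026)[:2],onz("side",y,.026)[:2],a,b)
blk=lambda p:(p[...,0]<p[...,2]+8)&(p.max(2)<75)
x,a=fit("top",T(137,303),12,blk);print("jar",onz("top",x,.049)[:2],onz("side",S(103,155),.049)[:2],a)
print("flask stopper top",onz("top",T(296,230),.175)[:2],onz("side",S(265,42),.175)[:2])
print("flask belly",onz("top",T(277,239),.031)[:2],onz("side",S(259,238),.031)[:2])
print("beaker rim",onz("top",T(337,415),.073)[:2],onz("side",S(118,308),.073)[:2], "floor",onz("top",T(330,411),.005)[:2],onz("side",S(121,395),.005)[:2])
E
```

```text
ring [ 0.6105 -0.2296] [ 0.6114 -0.2286]
ring [ 0.5739 -0.292 ] [ 0.575  -0.2909]
ring [ 0.5376 -0.3542] [ 0.5387 -0.353 ]
ring [ 0.5014 -0.4165] [ 0.5023 -0.4155]
dir [-0.1091 -0.1869  0.    ] 0.21642283322948344 -120.26839594192904
tin [ 0.4109 -0.3695] [ 0.4103 -0.3708] [20.8 21.2] [24.1 28.5]
jar [ 0.4597 -0.1361] [ 0.4564 -0.1391] [16.2 16.8]
flask stopper top [ 0.507 -0.233] [ 0.5078 -0.2315]
flask belly [ 0.5076 -0.234 ] [ 0.5062 -0.2336]
beaker rim [ 0.3894 -0.2722] [ 0.389 -0.272] floor [ 0.3877 -0.2758] [ 0.3878 -0.2733]
```

>>> carry_out:
  motion:
    - [[0,0,-8,2.2,-5,0,1],[0,0,-8,2.2,-5,0,1],[0,0,-8,2.2,-5,0,1],[0,0,-8,2.2,-5,0,1],[0,0,-8,2.2,-5,0,1],[0,0,-8,2.2,-5,0,1],[0,0,-8,2.2,-5,0,1],[0,0,-8,2.2,-5,0,1],[0,0,-8,0.2,-5,0,1],[0,0,-8,0.2,-5,0,1],[0,0,-8,0.2,-5,0,1],[0,0,-8,0.2,-5,0,1]]

```text
clock: 1.6
eef_pos: [0.4306, -0.0004, 0.2312]
ee_rot: [-2.701, -1.604, -0.0]
force: [0.3, 0.2, -0.4]
grip_width: 1.0
```

>>> carry_out:
  motion:
    - [[0,0,-1.7,-0.2,-5,0,1],[0,0,0,-0.3,-5,0,1],[0,0,0,-0.3,-5,0,1],[0,0,0,-0.3,-5,0,1],[0,0,0,-0.3,-5,0,1],[0,0,0,-0.3,-5,0,1],[0,0,0,-0.3,-5,-4,1],[0,0,0,0,-2,-4,1],[0,0,0,0,0,-4,1],[0,0,0,0,0,-4,1],[0,0,0,0,0,0,1]]

```text
clock: 2.98
eef_pos: [0.4091, -0.3663, 0.07]
ee_rot: [-2.718, -1.567, 0.005]
force: [-0.5, 0.2, 0.9]
grip_width: 1.005
```

```bash
python3 - <<'E'
from h import *
for n,c in(("top",(255,425,145,300)),("side",(230,400,180,340))):
    p,d=imaging.capture(n); q=p[c[2]:c[3],c[0]:c[1]]
    cv2.imwrite(f"pics/{n}1.png",cv2.resize(q,None,fx=3.5,fy=3.5,interpolation=cv2.INTER_CUBIC))
s=read_state();print(s["eef_pos"],s["ee_rot"],s["qpos"])
E
```

```text
[ 0.41111526 -0.36798969  0.07326319] [ 2.72116187e+00  1.56935398e+00 -5.43988254e-04] [-0.1784492   0.43205467  1.01405743  1.92096925 -0.42864141  1.02436282
  0.50000924]
```

View pics/side1.png

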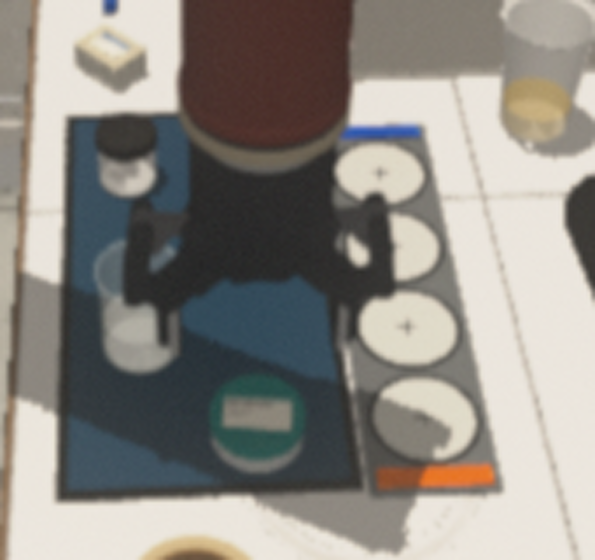

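The side view shows the open fingers straddling the tin's line (finger tips at crop x 170 and 348, tin at 258), and everything else is undisturbed. Descending.

>>> carry_out:
  motion:
    - [[0,0,0,0,0,-2,1],[0,0,0,0,0,-2,1],[0,0,0,0,0,-1.5,1],[0,0,0,0,0,-1,1],[0,0,0,0,0,-0.5,1],[0,0,0,0,0,0,1],[0,0,0,0,0,0,1]]

```text
clock: 3.95
eef_pos: [0.4113, -0.3678, 0.0027]
ee_rot: [2.721, 1.57, 0.0]
force: [0.1, -0.8, -0.2]
grip_width: 1.002
```

>>> carry_out:
  motion:
    - [[0,0,0,0,0,0,0.6],[0,0,0,0,0,0,0.5],[0,0,0,0,0,0,0.3],[0,0,0,0,0,0,0.3],[0,0,0,0,0,0,0.3],[0,0,0,0,0,0,0.3]]

```text
clock: 4.7
eef_pos: [0.4113, -0.3676, 0.0031]
ee_rot: [2.721, 1.57, 0.001]
force: [-2.1, 3.4, 10.1]
grip_width: 0.644
```

>>> carry_out:
  motion:
    - [[0,0,0,0,0,0.5,0.3],[0,0,0,0,0,1,0.3],[0,0,0,0,0,2,0.3],[0,0,0,0,0,3,0.3],[0,0,0,0,0,4,0.3],[0,0,0,0,0,4,0.3],[0,0,0,0,0,4,0.3],[0,0,0,0,0,3,0.3],[0,0,0,0,0,0,0.3]]

```text
clock: 5.82
eef_pos: [0.4117, -0.3687, 0.2203]
ee_rot: [2.719, 1.568, 0.005]
force: [-0.7, 0.4, -1.2]
grip_width: 0.641
```

>>> carry_out:
  motion:
    - [[0,0,0,2,1.4,0,0.3],[0,0,0,3,2.1,0,0.3],[0,0,0,3,2.1,0,0.3],[0,0,0,3,2.1,0,0.3],[0,0,0,3,2.1,0,0.3],[0,0,0,3,2.1,0,0.3],[0,0,0,2,1.4,0,0.3],[0,0,0,1.1,0.8,-1,0.3],[0,0,0,0,0,-3,0.3],[0,0,0,0,0,-3,0.3],[0,0,0,0,0,-3,0.3],[0,0,0,0,0,0,0.3]]

```text
clock: 7.32
eef_pos: [0.61, -0.2264, 0.1148]
ee_rot: [-2.72, -1.566, 0.006]
force: [-0.1, 0.4, -0.5]
grip_width: 0.645
```

>>> carry_out:
  motion:
    - [[0,0,0,0,0,-3,0.3],[0,0,0,0,0,-3,0.3],[0,0,0,0,0,-2,0.3],[0,0,0,0,0,-1,0.3],[0,0,0,0,0,0,0.3],[0,0,0,0,0,0,0.3]]

```text
clock: 8.07
eef_pos: [0.6127, -0.227, 0.0284]
ee_rot: [2.72, 1.569, 0.001]
force: [0.0, -0.2, 0.0]
grip_width: 0.643
```

```bash
python3 - <<'E'
from h import *
p,d=imaging.capture("side")
cv2.imwrite("pics/side2.png",cv2.resize(p[150:340,230:400],None,fx=3.1,fy=3.1,interpolation=cv2.INTER_CUBIC))
b=blobs(p,(75,90,50),(97,255,255),(235,400,180,330));print(b)
s=read_state();print(s["eef_pos"],s["ee_rot"]); z=s["eef_pos"][2]
if b: print(onz("side",b[0][1],z+.023))
E
```

```text
[(99, [340.4, 221.1], [329, 214, 22, 12]), (22, [339.0, 210.6], [333, 210, 13, 2])]
[ 0.61269614 -0.22688226  0.02841213] [2.72035204e+00 1.56930193e+00 1.67585399e-03]
[ 0.60063346 -0.24624213  0.05141213]
```

View pics/side2.png

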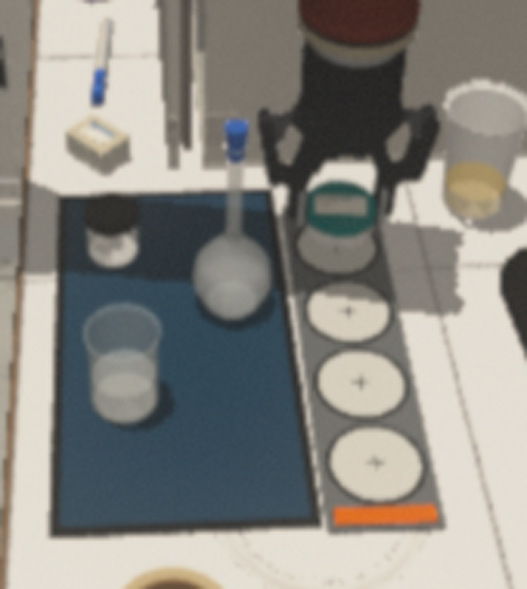

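The tin is held level over the blue-end ring (lid at crop 341,208). The plastic beaker is clear of the right finger. Lowering.

>>> carry_out:
  motion:
    - [[0,0,0,0,0,-0.8,0.3],[0,0,0,0,0,-0.6,0.3],[0,0,0,0,0,-0.4,0.3],[0,0,0,0,0,-0.2,0.3],[0,0,0,0,0,-0.1,0.3],[0,0,0,0,0,0,0.3],[0,0,0,0,0,0,0.3]]

```text
clock: 9.0
eef_pos: [0.6122, -0.2266, 0.0064]
ee_rot: [2.721, 1.57, 0.0]
force: [0.1, 0.1, -0.6]
grip_width: 0.642
```

>>> carry_out:
  motion:
    - [[0,0,0,0,0,-0.1,0.3],[0,0,0,0,0,0,0.3],[0,0,0,0,0,0,0.3]]

```text
clock: 9.38
eef_pos: [0.6123, -0.2266, 0.0062]
ee_rot: [-2.721, -1.57, -0.001]
force: [-3.9, 0.5, 8.8]
grip_width: 0.642
```

>>> carry_out:
  motion:
    - [[0,0,0,0,0,0,0.7],[0,0,0,0,0,0,0.75],[0,0,0,0,0,0,0.85],[0,0,0,0,0,0,0.85],[0,0,0,0,0,0,0.85],[0,0,0,0,0,1,0.85],[0,0,0,0,0,2,0.85],[0,0,0,0,0,4,0.85],[0,0,0,0,0,5,0.85],[0,0,0,0,0,5,0.85],[0,0,0,0,0,4.5,0.85],[0,0,0,0,0,0,1]]

```text
clock: 10.88
eef_pos: [0.6134, -0.2281, 0.2258]
ee_rot: [2.717, 1.566, 0.008]
force: [-0.3, -0.3, -0.9]
grip_width: 1.002
```

>>> carry_out:
  motion:
    - [[0,0,0,-3,-0.6,0,1],[0,0,0,-4,-0.8,0,1],[0,0,0,-4,-0.8,0,1],[0,0,0,-4,-0.8,0,1],[0,0,0,-4,-0.8,0,1],[0,0,0,-3.4,-0.8,0,1],[0,0,0,0,0,-4,1],[0,0,0,0,0,-4,1],[0,0,0,0,0,-4,1],[0,0,0,0,0,0,1],[0,0,0,0,0,0,1]]

```text
clock: 12.25
eef_pos: [0.388, -0.2727, 0.1038]
ee_rot: [-2.721, -1.569, -0.0]
force: [0.7, -0.2, -0.1]
grip_width: 1.004
```

```bash
python3 - <<'E'
from h import *
p,d=imaging.capture("side")
cv2.imwrite("pics/side3.png",cv2.resize(p[150:340,230:400],None,fx=3.1,fy=3.1,interpolation=cv2.INTER_CUBIC))
b=blobs(p,(75,90,50),(97,255,255),(235,400,180,330));print(b)
h=cv2.inRange(cv2.cvtColor(p,cv2.COLOR_BGR2HSV),(75,90,50),(97,255,255));h[:180]=0;h[250:]=0;h[:,:310]=0;h[:,375:]=0
e=cv2.fitEllipse(cv2.convexHull(cv2.findNonZero(h)));print(e,onz("side",e[0],.029))
s=read_state();print(s["eef_pos"],s["ee_rot"])
E
```

```text
[(152, [338.5, 224.3], [328, 216, 22, 16])]
((338.5777282714844, 223.34446716308594), (15.954842567443848, 22.42693519592285), 93.50959014892578) [ 0.60840878 -0.23156301  0.029     ]
[ 0.38877836 -0.27243874  0.10418381] [-2.72009924 -1.56993154 -0.00456161]
```

View pics/side3.png

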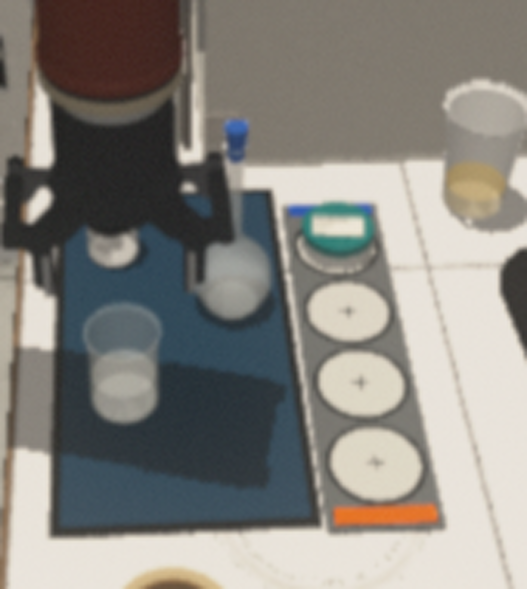

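The tin stands on ring 1 with its lid at (338.6,223.3), about 4 mm from centre. The gripper is over the glass beaker. Descending to grip it.

>>> carry_out:
  motion:
    - [[0,0,0,0,0,-2,1],[0,0,0,0,0,-2.5,1],[0,0,0,0,0,-2.5,1],[0,0,0,0,0,-1.5,1],[0,0,0,0,0,0,1],[0,0,0,0,0,0,0.7],[0,0,0,0,0,0,0.6],[0,0,0,0,0,0,0.5],[0,0,0,0,0,0,0.3],[0,0,0,0,0,0,0.3],[0,0,0,0,0,0,0.3]]

```text
clock: 13.68
eef_pos: [0.3889, -0.2723, 0.0185]
ee_rot: [-2.72, -1.571, -0.002]
force: [-4.2, 3.3, 14.6]
grip_width: 0.588
```

>>> carry_out:
  motion:
    - [[0,0,0,0,0,0.5,0.3],[0,0,0,0,0,1.5,0.3],[0,0,0,0,0,3,0.3],[0,0,0,0,0,3,0.3],[0,0,0,0,0,2,0.3],[0,0,0,2.9,-1.6,0,0.3],[0,0,0,3,-1.6,0,0.3],[0,0,0,3,-1.7,0,0.3],[0,0,0,3,-1.6,0,0.3],[0,0,0,3,-1.6,0,0.3],[0,0,0,0,0,0,0.3]]

```text
clock: 15.05
eef_pos: [0.5385, -0.3537, 0.118]
ee_rot: [-2.72, -1.572, 0.002]
force: [0.0, 0.3, -0.6]
grip_width: 0.587
```

>>> carry_out:
  motion:
    - [[0,0,0,0,0,-2,0.3],[0,0,0,0,0,-2.5,0.3],[0,0,0,0,0,-2,0.3],[0,0,0,0,0,-1.5,0.3],[0,0,0,0,0,-0.8,0.3],[0,0,0,0,0,-0.4,0.3],[0,0,0,0,0,0,0.3],[0,0,0,0,0,0,0.3]]

```text
clock: 16.05
eef_pos: [0.5374, -0.3531, 0.0259]
ee_rot: [-2.72, -1.57, -0.001]
force: [0.7, -0.1, -0.3]
grip_width: 0.584
```

>>> carry_out:
  motion:
    - [[0,0,0,0,0,-0.2,0.3],[0,0,0,0,0,-0.1,0.3],[0,0,0,0,0,-0.1,0.3],[0,0,0,0,0,0,0.3],[0,0,0,0,0,0,0.3]]

```text
clock: 16.68
eef_pos: [0.5371, -0.353, 0.0217]
ee_rot: [-2.719, -1.57, -0.0]
force: [-1.9, 2.4, 5.5]
grip_width: 0.585
```

Contact. Releasing, then up and over to the flask at (.507,-.2335).

>>> carry_out:
  motion:
    - [[0,0,0,0,0,0,0.65],[0,0,0,0,0,0,0.75],[0,0,0,0,0,0,0.9],[0,0,0,0,0,0,0.9],[0,0,0,0,0,0,0.9],[0,0,0,0,0,1,0.9],[0,0,0,0,0,3,0.9],[0,0,0,0,0,5,0.9],[0,0,0,0,0,6,0.9],[0,0,0,0,0,5,0.9],[0,0,0,0,0,0,0.9]]

```text
clock: 18.05
eef_pos: [0.5381, -0.3547, 0.2262]
ee_rot: [2.718, 1.568, 0.006]
force: [0.2, -0.0, -0.1]
grip_width: 0.903
```

>>> carry_out:
  motion:
    - [[0,0,0,-0.3,2,0,0.9],[0,0,0,-0.7,3,0,0.9],[0,0,0,-0.7,3,0,0.9],[0,0,0,-0.7,2,0,0.9],[0,0,0,-0.6,2,0,0.9],[0,0,0,0,0,0,0.7],[0,0,0,0,0,0,0.7]]

```text
clock: 18.92
eef_pos: [0.5071, -0.2333, 0.2213]
ee_rot: [-2.719, -1.57, 0.0]
force: [0.2, -0.4, 0.7]
grip_width: 0.699
```

```bash
python3 - <<'E'
from h import *
p,d=imaging.capture("side")
cv2.imwrite("pics/side4.png",cv2.resize(p[110:340,230:400],None,fx=2.6,fy=2.6,interpolation=cv2.INTER_CUBIC))
s=read_state();print(s["eef_pos"],s["ee_rot"])
E
```

```text
[ 0.50701362 -0.23371024  0.22132493] [-2.72002239e+00 -1.56920830e+00  4.10063860e-04]
```

View pics/side4.png

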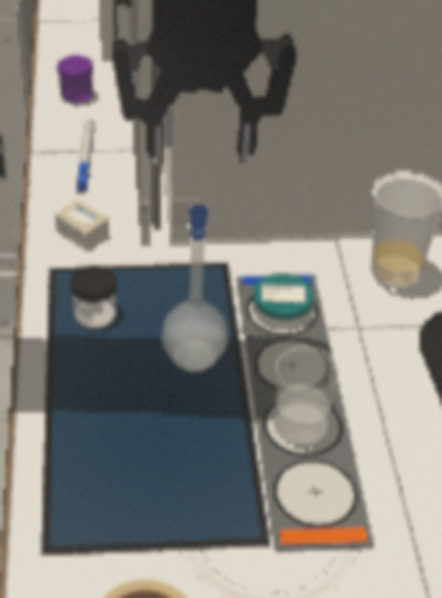

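The beaker stands upright on ring 3 (base near crop 303,425). The gripper is centred above the stopper (finger mid 201, stopper 198). Descending.

>>> carry_out:
  motion:
    - [[0,0,0,0,0,-2,0.7],[0,0,0,0,0,-2.5,0.7],[0,0,0,0,0,-2.5,0.7],[0,0,0,0,0,-2,0.7],[0,0,0,0,0,-1.2,0.7],[0,0,0,0,0,0,0.7],[0,0,0,0,0,0,0.4],[0,0,0,0,0,0,0.3]]

```text
clock: 19.98
eef_pos: [0.5076, -0.233, 0.12]
ee_rot: [-2.72, -1.571, -0.002]
force: [-0.4, -0.7, -0.4]
grip_width: 0.309
```

>>> carry_out:
  motion:
    - [[0,0,0,0,0,0,0.25],[0,0,0,0,0,0,0.2],[0,0,0,0,0,0,0.15],[0,0,0,0,0,0,0.1],[0,0,0,0,0,0,0],[0,0,0,0,0,0,0]]

```text
clock: 20.72
eef_pos: [0.5074, -0.2331, 0.1199]
ee_rot: [-2.72, -1.57, -0.001]
force: [-0.3, 0.3, 6.0]
grip_width: 0.178
```

>>> carry_out:
  motion:
    - [[0,0,0,0,0,0.5,0],[0,0,0,0,0,1.5,0],[0,0,0,0,0,2.5,0],[0,0,0,0,0,2.5,0],[0,0,0,0,0,2,0],[0,0,0,0,0,1,0],[0,0,0,0,-1,0,0],[0,0,0,-0.1,-2,0,0],[0,0,0,-0.1,-3,0,0],[0,0,0,-0.1,-3,0,0],[0,0,0,0,-3,0,0],[0,0,0,-0.1,-3,0,0]]

```text
clock: 22.22
eef_pos: [0.5024, -0.3843, 0.2179]
ee_rot: [-2.718, -1.569, 0.002]
force: [-0.2, 0.2, -0.4]
grip_width: 0.179
```

>>> carry_out:
  motion:
    - [[0,0,0,-0.1,-2,0,0],[0,0,0,0,-1.2,0,0],[0,0,0,0,0,-1,0],[0,0,0,0,0,-2,0],[0,0,0,0,0,-2,0],[0,0,0,0,0,-2,0],[0,0,0,0,0,-1,0],[0,0,0,0,0,-0.5,0],[0,0,0,0,0,0,0],[0,0,0,0,0,0,0]]

```text
clock: 23.48
eef_pos: [0.5023, -0.4152, 0.135]
ee_rot: [-2.72, -1.57, -0.001]
force: [0.2, -0.8, 0.7]
grip_width: 0.179
```

```bash
python3 - <<'E'
from h import *
p,d=imaging.capture("side")
cv2.imwrite("pics/side5.png",cv2.resize(p[150:340,230:400],None,fx=3.1,fy=3.1,interpolation=cv2.INTER_CUBIC))
s=read_state();print(s["eef_pos"],s["ee_rot"],s["force"])
E
```

```text
[ 0.50230342 -0.41523665  0.13499888] [-2.71989397e+00 -1.57040787e+00 -6.29559554e-04] [-0.84171927 -0.22732498 -0.69758474]
```

View pics/side5.png

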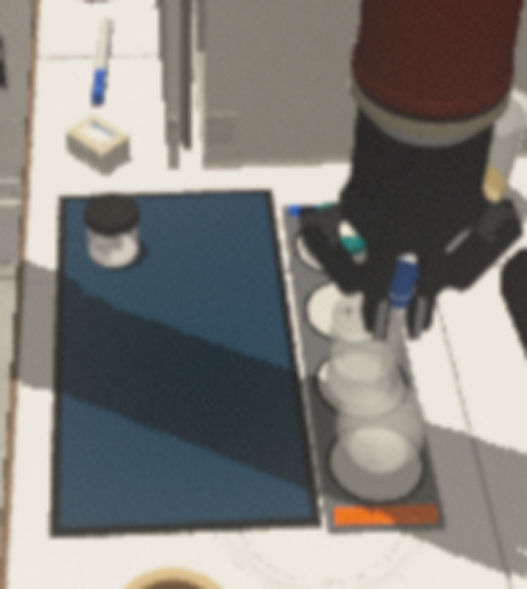

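```bash
python3 - <<'E'
from h import *
for z in(.006,.018,.049,.15,.178,.19): q=proj("side",np.array([.5023,-.4152,z])); print(z,q,(q-[230,150])*3.1)
p,_=imaging.capture("side");print(blobs(p,(105,130,50),(130,255,255),(330,400,200,270),8))
E
```

```text
0.006 [350.74353136 299.10097684] [374.30494721 462.21302821]
0.018 [351.24937056 295.50654158] [375.87304875 451.07027891]
0.049 [352.59569437 285.93971931] [380.04665255 421.41312987]
0.15 [357.42110034 251.650939  ] [395.00541106 315.11791089]
0.178 [358.8925137 241.1952448] [399.56679245 282.70525889]
0.19 [359.5428423  236.57408446] [401.58281113 268.37966183]
[(29, [360.1, 239.4], [357, 236, 7, 8])]
```

The stopper at (360,239) matches the projection of an upright flask (359,240). Lowering.

>>> carry_out:
  motion:
    - [[0,0,0,0,0,-0.4,0],[0,0,0,0,0,-0.4,0],[0,0,0,0,0,-0.2,0],[0,0,0,0,0,-0.1,0],[0,0,0,0,0,-0.1,0],[0,0,0,0,0,0,0],[0,0,0,0,0,0,0]]

```text
clock: 24.45
eef_pos: [0.5021, -0.4152, 0.123]
ee_rot: [-2.72, -1.57, -0.001]
force: [-1.1, 1.1, 6.1]
grip_width: 0.175
```

>>> carry_out:
  motion:
    - [[0,0,0,0,0,0,0.22],[0,0,0,0,0,0,0.28],[0,0,0,0,0,0,0.4],[0,0,0,0,0,0,0.6],[0,0,0,0,0,0,0.7],[0,0,0,0,0,0,0.7],[0,0,0,0,0,1,0.7],[0,0,0,0,0,3,0.7],[0,0,0,0,0,4,0.7],[0,0,0,0,0,2,0.7],[0,0,0,-1,3,0,0.7],[0,0,0,-1.3,5,0,1]]

```text
clock: 25.95
eef_pos: [0.4784, -0.3355, 0.2226]
ee_rot: [-2.722, -1.567, 0.001]
force: [0.4, 1.3, 1.3]
grip_width: 0.891
```

>>> carry_out:
  motion:
    - [[0,0,0,-1,5,0,1],[0,0,0,-1,5,0,1],[0,0,0,0,5,0,1],[0,0,0,0,4.8,0,1],[0,0,0,0,0,-4,1],[0,0,0,0,0,-4,1],[0,0,0,0,0,-4,1],[0,0,0,0,0,0,1],[0,0,0,0,0,0,1]]

```text
clock: 27.08
eef_pos: [0.4615, -0.1523, 0.1082]
ee_rot: [2.722, 1.569, 0.001]
force: [-0.8, -0.0, 0.1]
grip_width: 1.001
```

```bash
python3 - <<'E'
from h import *
p,d=imaging.capture("side")
cv2.imwrite("pics/side6.png",cv2.resize(p[150:340,230:400],None,fx=3.1,fy=3.1,interpolation=cv2.INTER_CUBIC))
s=read_state();print(s["eef_pos"],s["ee_rot"],s["force"])
E
```

```text
[ 0.46204799 -0.15195622  0.10851177] [2.72128588 1.56951181 0.00304729] [1.02154042 1.13632224 0.7821216 ]
```

View pics/side6.png

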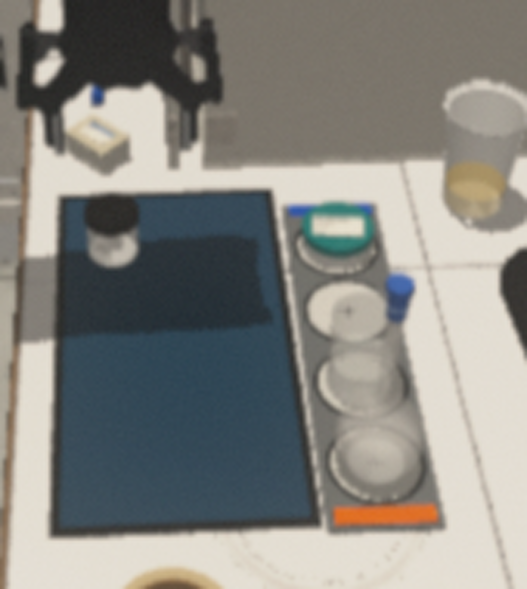

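The flask stands upright on ring 4, with the beaker and tin in place. The jar is untouched on the mat. Going for the jar.

>>> carry_out:
  motion:
    - [[0,0,0,-0.3,1.45,0,1],[0,0,0,0,0,-3,1],[0,0,0,0,0,-3,1],[0,0,0,0,0,-2.5,1],[0,0,0,0,0,-1.1,1],[0,0,0,0,0,0,0.8],[0,0,0,0,0,0,0.6],[0,0,0,0,0,0,0.5],[0,0,0,0,0,0,0.4],[0,0,0,0,0,0,0.2],[0,0,0,0,0,0,0.2],[0,0,0,0,0,0,0.2]]

```text
clock: 28.62
eef_pos: [0.4588, -0.137, 0.0118]
ee_rot: [-2.72, -1.57, -0.002]
force: [-3.9, 1.0, 13.8]
grip_width: 0.468
```

>>> carry_out:
  motion:
    - [[0,0,0,0,0,0.5,0.2],[0,0,0,0,0,1.5,0.2],[0,0,0,0,0,3,0.2],[0,0,0,0,0,3,0.2],[0,0,0,0,0,2,0.2],[0,0,0,1.6,-2.1,0,0.2],[0,0,0,2,-2.7,0,0.2],[0,0,0,2,-2.7,0,0.2],[0,0,0,2,-2.7,0,0.2],[0,0,0,2,-2.7,0,0.2],[0,0,0,2,-2.6,0,0.2],[0,0,0,0,0,0,0.2]]

```text
clock: 30.12
eef_pos: [0.5744, -0.2944, 0.1118]
ee_rot: [2.721, 1.567, -0.003]
force: [-0.7, -0.4, -0.8]
grip_width: 0.462
```

>>> carry_out:
  motion:
    - [[0,0,0,0,0,-2,0.2],[0,0,0,0,0,-2.5,0.2],[0,0,0,0,0,-2,0.2],[0,0,0,0,0,-1.5,0.2],[0,0,0,0,0,-0.8,0.2],[0,0,0,0,0,-0.4,0.2],[0,0,0,0,0,0,0.2],[0,0,0,0,0,0,0.2]]

```text
clock: 31.12
eef_pos: [0.5744, -0.2924, 0.0194]
ee_rot: [-2.721, -1.57, -0.001]
force: [0.0, -1.4, -0.9]
grip_width: 0.462
```

>>> carry_out:
  motion:
    - [[0,0,0,0,0,-0.2,0.2],[0,0,0,0,0,-0.1,0.2],[0,0,0,0,0,-0.1,0.2],[0,0,0,0,0,0,0.2],[0,0,0,0,0,0,0.2]]

```text
clock: 31.75
eef_pos: [0.5741, -0.2921, 0.015]
ee_rot: [-2.721, -1.569, -0.0]
force: [-1.7, 1.6, 3.6]
grip_width: 0.468
```

Contact at the expected height. Releasing, rising clear, and backing off so the cameras can see.

>>> carry_out:
  motion:
    - [[0,0,0,0,0,0,0.52],[0,0,0,0,0,0,0.6],[0,0,0,0,0,0,0.75],[0,0,0,0,0,0,0.85],[0,0,0,0,0,0,0.85],[0,0,0,0,0,1,0.85],[0,0,0,0,0,3,0.85],[0,0,0,0,0,5,0.85],[0,0,0,0,0,5,0.85],[0,0,0,0,0,5,0.85],[0,0,0,0,0,2,0.85],[0,0,0,0,0,0,0.85]]

```text
clock: 33.25
eef_pos: [0.5745, -0.2925, 0.2262]
ee_rot: [2.72, 1.569, 0.002]
force: [0.3, -0.1, -0.2]
grip_width: 0.852
```

>>> carry_out:
  motion:
    - [[0,0,0,-2,4,0,0.85],[0,0,0,-3,5,0,0.85],[0,0,0,-3,5,0,0.85],[0,0,0,-3,5,0,0.85],[0,0,0,-2,5,0,0.85],[0,0,0,-0.5,5,0,0.85],[0,0,0,0,5,0,0.85],[0,0,0,0,5,0,0.85],[0,0,0,0,0,0,0.85],[0,0,0,0,0,0,0.85]]

```text
clock: 34.5
eef_pos: [0.4616, 0.0535, 0.2326]
ee_rot: [-2.723, -1.562, 0.011]
force: [-0.0, -0.9, 0.8]
grip_width: 0.851
```

```bash
python3 - <<'E'
from h import *
np.set_printoptions(precision=4,suppress=True)
for n,c,f in(("top",(285,425,95,235),4),("side",(230,400,150,340),3.1)):
    p,d=imaging.capture(n);cv2.imwrite(f"pics/{n}7.png",cv2.resize(p[c[2]:c[3],c[0]:c[1]],None,fx=f,fy=f,interpolation=cv2.INTER_CUBIC))
s=read_state();print(s["eef_pos"],s["clock"],s["force"])
E
```

```text
[0.4619 0.0528 0.233 ] 34.6 [-0.2975 -0.5707 -0.4699]
```

View pics/top7.png

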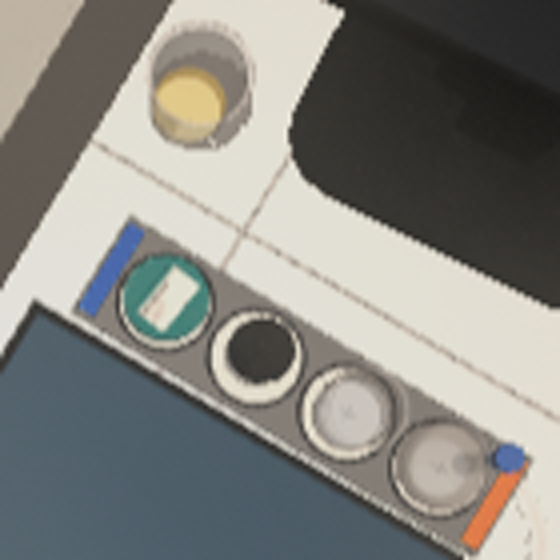

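View pics/side7.png

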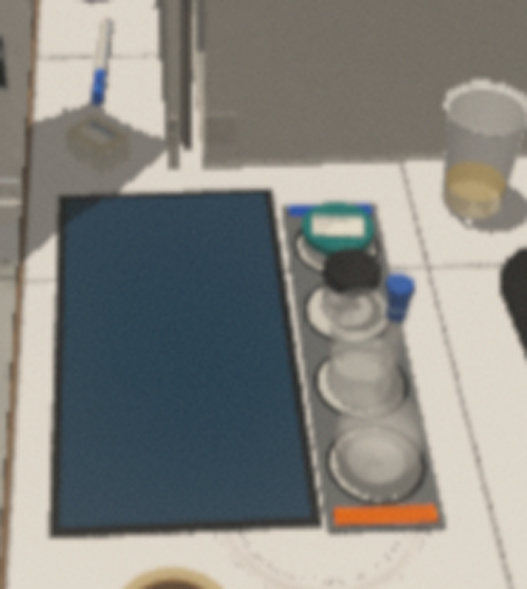

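```bash
python3 - <<'E'
from h import *
r=np.array([[.611,-.229],[.5745,-.2915],[.538,-.3536],[.502,-.416]])
T=lambda x,y:((x+.5)/4-.5+285,(y+.5)/4-.5+95)
S=lambda x,y:((x+.5)/3.1-.5+230,(y+.5)/3.1-.5+150)
for n,i,f,uv,z in(("tin",0,T,(166,301),.029),("jar",1,T,(261,350),.052),("beaker floor",2,T,(349,410),.008),("flask belly",3,T,(442,466),.034),("stopper",3,T,(510,458),.178),("jar",1,S,(352,268),.052),("stopper",3,S,(400,285),.178)):
    q=onz("top" if f is T else "side",f(*uv),z)[:2]-r[i]; print(n,(q*1000).round(1))
E
```

```text
tin [-2.9  0.3]
jar [-0.3  2.3]
beaker floor [ 1.4 -1.6]
flask belly [-0.1  4.2]
stopper [-0.3  0.9]
jar [-0.2  0.6]
stopper [-0.7  0.2]
```

All are within about 4 mm of the ring centres and upright, and the bystanders are in place. Handing in.

```bash
python3 -c "
from bench import ctrl; print(ctrl.sign_off())"
```

```text
the job is handed in; nothing more can be done
None
```

I moved the tin, glass beaker, flask and jar onto the strip, in that order. They now stand tin, jar, glass beaker, flask from the blue tag to the orange tag. The job was handed in at about 34.6 s of the 102 s allowed; sign-off reports no verdict.

- **Placing:** In the last pictures all four look upright, and each is within about 4 mm of its ring centre, against the 12 mm limit. The largest readings were the tin (about 3 mm in the last top view, about 4 mm in an earlier side view) and the flask belly (about 4 mm). The flask's stopper read only about 1 mm off in both views, so the belly figure is probably a rough pixel reading through glass.
- **Bystanders:** The gripper was clear and nothing was in its jaws. The plastic beaker and small box look unmoved by eye. The roll of tape is only partly in the last crop but was never approached.
- **Forces:** The readings after each move never passed about 15 N. Each container was lowered until contact before release. No check failed.

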